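# Slide the cue rest out over the bar ledge

## Robot

A 6-joint arm with a two-finger parallel gripper is mounted at the origin on the work surface. World frame = base frame: x ahead of the robot, y to its left, z up, the work surface at z = 0. Lengths are in m, angles in degrees, forces in N, time in s.
With the tool pointing down it reaches from about 0.4 to 0.825 m from the base axis. Payload 7 kg.
Tool frame: the origin (TCP) lies midway between the tips of the shut fingers; the grasp point (between the pads) lies 19 mm behind it; z points along the fingers, y is the line along which they close (so a half turn about z gives the same grasp; the last joint's range is limited). The gripper opens to 88 mm and grips with 3 to 60 N. Pads are 19 mm wide; open, the fingers measure 130 mm over their backs; the gripper's body (78 mm by 193 mm) begins 47 mm behind the grasp point.
Start: joints at [82.569, 20.546, 0.682, 0, -70.136, -16.507], TCP at [0.274, 0.617, 0.227] pointing down, gripper open.
Joint ranges: [-176.03, 176.03], [-82.01, 121.73], [-58.28, 71.71], [-173.87, 95.51], [-174.79, -0.11], [-173.66, 173.66]. Speed limits (degrees/s): [136.94, 136.94, 172.46, 180, 180, 180].

## Interface

Orientations are given as a 3x3 rotation matrix whose columns are the frame's x, y, z axes.
In Python, from rig import robot gives the robot as it stands. Calls block until the motion is done:
- robot.goto(position, orientation): joint-space move of the TCP to a pose.
- robot.servo_line(position, ori=None, speed=0.15): straight line of the TCP; ori=None keeps the orientation; speed is the mean speed in m/s.
- robot.movej(angles): joint-space move.
- robot.move_gripper(opening): opening from 0.0 (shut) to 1.0 (fully open); the grip force is fixed at half the most; returns when the fingers have stopped.
- robot.dwell(seconds).
- robot.ik(position, orientation): joint angles nearest the present ones, or None.
- robot.grab_frame(name): name is "scene" or "top"; returns (picture, depth): 480x640x3 uint8, red, green, blue; 480x640 float32, m along the optical axis (not along the pixel's ray), 0 where there is no reading.
- robot.camera_info(name): a dict with "vfov" (degrees; the focal length in pixels is half the picture's height over the tangent of half this angle, whatever the lens; pixels are square), "cx", "cy" (the principal point, pixels), "view" (4x4, takes a point from world to camera coordinates). Camera axes: x right, y down, z forward; pixel columns grow to the right and rows downward; lengths in m; the calibration is good to about 2 mm. A picture is of the moment at which its call begins. camera_info takes no time and is no camera call.
A pose or a line that the arm cannot do raises robot.Unreachable and nothing moves.
- robot.job_done(): hands the job in; it is judged then, once.
Readings, each from a call of its own:
- robot.read_t(): time.
- robot.read_qpos(): joint angles.
- robot.read_qvel(): joint speeds.
- robot.read_effort(): joint torques, N m.
- robot.read_position(): TCP position.
- robot.read_tcp_rot(): TCP orientation.
- robot.read_force(): force on the tool from outside, world axes, zero at the start.
- robot.read_ft_torque(): the same for the moment, N m.
- robot.read_grip_width(): opening from 0.0 (shut) to 1.0 (fully open).
- robot.read_finger_force(): force on a finger pad.
Only numpy, scipy, OpenCV 4.12 (cv2) and the standard library are available. Lean on these libraries where they do the work, as an engineer would, in place of code of your own. Each camera call takes 0.05 s, during which the arm holds its last target. There are 200 camera calls.

## Task

Push the flat black cue rest along the raised drinks ledge, without picking it up, until its notched lip hangs out over the far (guests') edge and the white line across it lies right along that edge, so that players can lean their cues in the notches. Leave the tumbler, the bottle and the chalk standing where they are.

Things in the scene. Friction and masses are not known exactly. Their poses are not given: they have to be found in the camera images.
- ledge_edge (a point): Middle of the far (guests') top edge of the raised ledge: a fixed pale wooden slab 220 mm deep, 500 long, 30 thick, on two dark feet, its flat top 100 mm above the counter. x points level outward, square to the edge (roughly away from the robot), y along the edge, z up. The top covers x -220 to 0 and y -250 to 250 mm in this frame; open air beyond the edge.
- cue_rest: Loose flat black plate on the ledge, 100 (x) by 130 (y) by 10 mm, about 0.35 kg. Origin: centre of its underside; x points to the notched lip (x = +50 mm), straight rear edge at x = -50 mm, z up. White line 4 mm wide across its top at x = +20 mm, so the lip hangs out 30 mm at the goal. Starts short of the edge, lip towards it, up to 0.3 rad off square; ordinary friction, balances at the goal.
- rest_mid (a point): Centre of the cue rest, half-way up its 10 mm thickness; axes as the cue rest's. Three open notches, 22 mm wide and 20 mm deep, are cut in its lip.
- line_left (a point): The left (+y) end of the white line on the cue rest's top, at x = +20, y = +65 mm on the cue rest.
- line_right (a point): The right (-y) end of the white line on the cue rest's top, at x = +20, y = -65 mm on the cue rest.
- tumbler_mid (a point): Centre, half-way up, of an empty green glass tumbler, 72 mm across and 95 mm high, standing loose on the ledge beside the cue rest; to be left alone.
- bottle_mid (a point): Centre, half-way up, of a closed amber bottle, 58 mm across and 150 mm high, standing loose on the ledge beside the cue rest; to be left alone.
- chalk_mid (a point): Centre, half-way up, of a cue-chalk cube, 24 by 24 by 22 mm, pale with a blue top, loose on the ledge beside the cue rest; to be left alone.
Things that resemble listed ones, but are neither listed nor needed, are in the scene too. What is meant by the part that bears tumbler_mid is not yellow, and is the smaller of those in its own colour.

How it is judged:
By the outcome, as a careful person would: the job done as asked, in the order asked, and still so for the second after the job is handed in, with the robot touching nothing.
It also fails if it takes over 42 s, if anything falls off the work surface, if the arm or the gripper's body presses on something with over 40 N, if the wrist force passes 120 N, or if a joint passes its speed limit or range.

## Working session

There is one attempt and no reset: what is moved stays moved. The work goes in short steps, each a Python script; the robot and the scene stay as the last script left them, time stands still between calls to the robot, and variables do not carry over. Pictures are saved under pics/ and viewed, at most 10 in all, crops included, and the job is handed in when it is done.

```bash
mkdir -p pics; ls; cat > h.py <<'E'
import numpy as np, cv2
from rig import robot
def cam(n):
    c=robot.camera_info(n); f=240/np.tan(np.radians(c["vfov"]/2)); return c,f,np.linalg.inv(np.array(c["view"]))
def cloud(n,d):
    c,f,T=cam(n); v,u=np.mgrid[0:480,0:640]
    P=np.stack([(u-c["cx"])/f*d,(v-c["cy"])/f*d,d],-1)
    W=P@T[:3,:3].T+T[:3,3]; W[d==0]=np.nan; return W
def grab(n,name):
    p,d=robot.grab_frame(n); cv2.imwrite(f"pics/{name}.png",p[...,::-1]); np.savez(f"/tmp/{name}.npz",p=p,d=d); return p,d,cloud(n,d)
E
python3 - <<'E'
from h import *
for n in("scene","top"):
    grab(n,n+"0"); c=robot.camera_info(n); print({k:(np.round(v,3).tolist()) for k,v in c.items() if not isinstance(v,str)})
E
```

```text
pics
{'vfov': 47.025, 'cx': 318.885, 'cy': 245.022, 'view': [[0.385, 0.923, 0.011, -0.186], [0.775, -0.317, -0.547, -0.335], [-0.501, 0.219, -0.837, 1.246], [0.0, 0.0, 0.0, 1.0]]}
{'vfov': 48.071, 'cx': 326.15, 'cy': 232.492, 'view': [[0.018, -1.0, 0.016, -0.017], [-0.985, -0.02, -0.173, 0.528], [0.174, -0.013, -0.985, 0.969], [0.0, 0.0, 0.0, 1.0]]}
```

View pics/scene0.png

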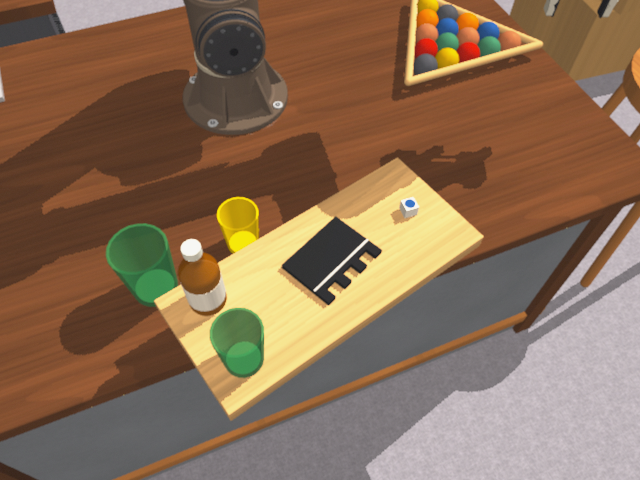

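View pics/top0.png

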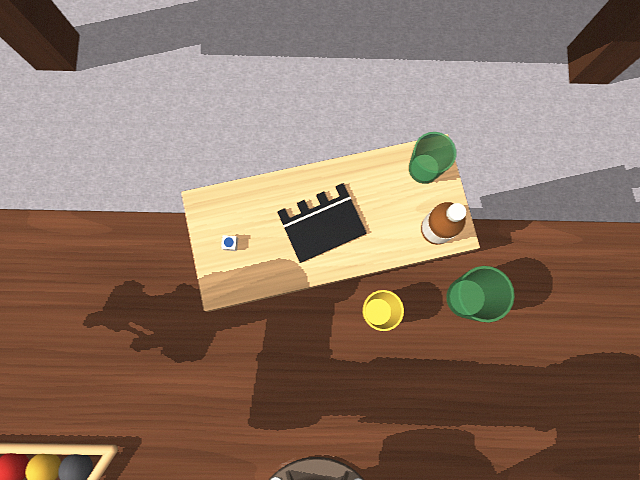

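The top view shows the black rest at about (323,222), with its lip up and left towards the far edge, which runs from (182,192) to about (450,136). The chalk is at (229,242) and the bottle at (445,222). The tumbler candidates are small green on the ledge (432,157), big green on the counter (485,293) and yellow (383,310). The one meant is the small green at (432,157). I won't touch any of them. Next I'll measure.

```bash
cat >> h.py <<'E'
def raycast(n,uv,z):
    c,f,T=cam(n); uv=np.atleast_2d(uv).astype(float)
    r=np.c_[(uv[:,0]-c["cx"])/f,(uv[:,1]-c["cy"])/f,np.ones(len(uv))]@T[:3,:3].T
    return T[:3,3]+r*((z-T[2,3])/r[:,2])[:,None]
def rect(xy):
    c,s,a=cv2.minAreaRect((xy*1000).astype(np.float32)); return np.array(c),s,a,cv2.boxPoints((c,s,a))
def lab(n,p,W,ztop):
    m=(W[...,2]>ztop-.03)&(W[...,2]<ztop+.03)&(p.max(-1)<75)
    k,l,st,ce=cv2.connectedComponentsWithStats(m.astype(np.uint8)); return [(st[i],l==i) for i in range(1,k) if st[i][4]>300]
E
python3 - <<'E'
from h import *
for n in("scene","top"):
    z=np.load(f"/tmp/{n}0.npz"); p,d=z["p"],z["d"]; W=cloud(n,d)
    m=abs(W[...,2]-.1)<.006
    k,l,st,_=cv2.connectedComponentsWithStats(m.astype(np.uint8)); i=1+st[1:,4].argmax()
    mm=l==i; print(n,st[i],"ztop",np.median(W[mm][:,2]))
    v,u=np.nonzero(mm); X=raycast(n,np.c_[u,v],.1)
    print("ledge",*[np.round(a,1).tolist() for a in rect(X[:,:2])])
    for s,q in lab(n,p,W,.11):
        v,u=np.nonzero(q); X=raycast(n,np.c_[u,v],.11)
        print("dark",s,np.median(W[q][:,2]).round(4),*[np.round(a,1).tolist() for a in rect(X[:,:2])])
    hi=(W[...,2]>.116)&(W[...,2]<.3)
    k,l,st,_=cv2.connectedComponentsWithStats(hi.astype(np.uint8))
    for i in range(1,k):
        if st[i][4]>40: print("hi",st[i],np.nanmedian(W[l==i],0).round(3),np.nanmax(W[l==i],0).round(3))
E
```

```text
scene [  154   158   329   259 28728] ztop 0.10081996766118712
ledge [544.4, -16.3] [222.0, 499.7] 14.1 [[375.70001220703125, 198.89999389648438], [497.70001220703125, -285.70001220703125], [713.0, -231.5], [591.0, 253.10000610351562]]
dark [ 283  218   98   87 3624] 0.1107 [537.1, -1.7] [100.0, 131.5] 25.2 [[463.79998779296875, 36.400001525878906], [519.9000244140625, -82.5], [610.2999877929688, -39.900001525878906], [554.2999877929688, 79.0]]
hi [ 183    0   83   78 5229] [ 0.098 -0.025  0.228] [0.114 0.061 0.28 ]
hi [543   0  17  17 197] [0.261 0.56  0.244] [0.267 0.571 0.263]
hi [597   0  22  18 252] [0.302 0.655 0.246] [0.31  0.668 0.266]
hi [400 197  19  17 199] [0.496 0.156 0.122] [0.509 0.17  0.127]
hi [ 105  224   64   55 1052] [ 0.409 -0.285  0.127] [ 0.465 -0.237  0.134]
hi [ 177  239   49   75 2454] [ 0.546 -0.207  0.198] [ 0.561 -0.178  0.254]
hi [ 209  308   55   68 2576] [ 0.628 -0.186  0.169] [ 0.678 -0.15   0.199]
top [  182   141   298   170 26414] ztop 0.10059199092450088
ledge [542.5, -12.8] [220.2, 499.2] 14.0 [[375.20001220703125, 202.60000610351562], [496.29998779296875, -281.70001220703125], [709.9000244140625, -228.3000030517578], [588.7999877929688, 256.0]]
dark [278 184  71  41 608] 0.1105 [569.0, 17.6] [26.2, 128.5] 25.2 [[529.7999877929688, 70.19999694824219], [584.5, -46.099998474121094], [608.2000122070312, -35.0], [553.5, 81.30000305175781]]
dark [ 285  199   81   64 2755] 0.1105 [521.0, -4.9] [68.3, 128.5] 25.1 [[462.70001220703125, 38.70000076293945], [517.4000244140625, -77.5999984741211], [579.2000122070312, -48.599998474121094], [524.5999755859375, 67.80000305175781]]
hi [ 409  132   48   50 1467] [ 0.651 -0.187  0.169] [ 0.676 -0.147  0.199]
hi [ 422  202   45   42 1385] [ 0.52  -0.193  0.202] [ 0.556 -0.173  0.255]
hi [222 235  15  15 201] [0.494 0.161 0.123] [0.507 0.174 0.128]
hi [457 266  58  57 735] [ 0.414 -0.29   0.127] [ 0.461 -0.233  0.133]
```

```bash
cat >> h.py <<'E'
E0=np.array([.6507,.0123]); A=np.radians(14.05); ex=np.array([np.cos(A),np.sin(A)]); ey=np.array([-ex[1],ex[0]])
def w(x,y,z): return np.r_[E0+x/1000*ex+y/1000*ey,z]
def R(s): 
    Y=np.r_[s*ey,0]; Z=np.array([0,0,-1.]); return np.c_[np.cross(Y,Z),Y,Z]
def look(name):
    for n in("scene","top"):
        p,d,W=grab(n,f"{n}_{name}")
        m=(abs(W[...,2]-.1)<.006)&(p.max(-1)>110); 
        q=(abs(W[...,2]-.11)<.012)&(p.max(-1)<75)
        for s,mm in lab(n,p,W,.11):
            v,u=np.nonzero(mm); X=raycast(n,np.c_[u,v],.11)[:,:2]
            c,s,a,b=rect(X); b=(b/1000-E0)@np.c_[ex,ey]*1000
            print(n,np.round(s,1),"yaw",round(a-14.05,1),"ledge-frame corners",b.round(1).tolist())
    print("t",robot.read_t(),"F",np.round(robot.read_force(),1))
E
python3 - <<'E'
from h import *
q0=robot.read_qpos(); best=None
for s in(1,-1):
    q=robot.ik(w(-205,8,.25),R(s)); print(s,np.round(q,1) if q is not None else None, robot.ik(w(-75,8,.103),R(s)) is not None)
    if q is not None and (best is None or abs(np.array(q)-q0).max()<best[0]): best=(abs(np.array(q)-q0).max(),s)
s=best[1]; open("/tmp/s","w").write(str(s))
robot.goto(w(-205,8,.25),R(s)); robot.servo_line(w(-205,8,.104)); print(robot.read_position(),w(-205,8,.104),robot.read_force())
robot.servo_line(w(-105,8,.104),speed=.05)
look("1")
print(robot.read_position())
E
```

```text
1 [ 21.4  -2.1 -23.9   0.  -68.2 -97.3] True
-1 [ 21.4  -2.1 -23.9   0.  -68.2  82.7] True
[ 0.45043653 -0.02952158  0.10460278] [ 0.44989058 -0.02970688  0.104     ] [-0.63088165  0.50257868 -0.1334071 ]
scene [ 78.9 130.7] yaw 0.3 ledge-frame corners [[-107.3, 69.0], [-106.6, -61.7], [-27.6, -61.2], [-28.4, 69.4]]
scene [ 30.  130.8] yaw -0.7 ledge-frame corners [[-20.4, 69.6], [-22.0, -61.2], [8.0, -61.5], [9.5, 69.3]]
t 5.8583 F [-1.8 -0.5 -1.6]
[ 0.54687928 -0.00542777  0.10411368]
```

The rest is now square to the edge and about 22 mm short. I'll push 14 mm more, back off for a clear view and measure the line against the edge in each camera.

```bash
cat >> h.py <<'E'
def measure(name):
    M=np.c_[ex,ey]
    for n in("scene","top"):
        p,d,W=grab(n,f"{n}_{name}")
        def L(mm,z):
            v,u=np.nonzero(mm); return (raycast(n,np.c_[u,v],z)[:,:2]-E0)@M*1000
        v,u=np.mgrid[0:480,0:640]
        g=L(np.ones((480,640)),.1).reshape(480,640,2); g11=L(np.ones((480,640)),.11).reshape(480,640,2)
        wood=(abs(W[...,2]-.1)<.006)&(p[...,0].astype(int)-p[...,2]>25)&(p.max(-1)>90)
        def far(mask,G,ylo,yhi):   # far boundary, line fit over y bins
            pts=[]
            for y in np.arange(ylo,yhi,4):
                b=mask&(abs(G[...,1]-y)<2)&(abs(G[...,0])<60)
                if b.sum()>2: pts.append((y,G[b][:,0].max()))
            return np.array(pts)
        e=np.vstack([far(wood,g,-110,-75),far(wood,g,85,220)]); fe=np.polyfit(e[:,1]*0+e[:,0],e[:,1],1)
        print(n,"edge at y0 %.1f slope %.2fdeg sd %.1f"%(fe[1],np.degrees(np.arctan(fe[0])),np.std(e[:,1]-np.polyval(fe,e[:,0]))))
        near=(abs(W[...,2]-.11)<.008)&(abs(g11[...,1]-4)<62)&(abs(g11[...,0]+10)<70)
        wh=near&(p.min(-1)>110)&(p.max(-1).astype(int)-p.min(-1)<40)&(abs(g11[...,0])<25)
        q=g11[wh]; ww=p[wh].mean(-1); fl=np.polyfit(q[:,1],q[:,0],1,w=ww)
        print("  white n",wh.sum(),"line at y0 %.1f slope %.2f"%(fl[1],np.degrees(np.arctan(fl[0]))),"y",q[:,1].min().round(),q[:,1].max().round())
        yc=5; print("  line-edge %.1f  dslope %.2f"%(np.polyval(fl,yc)-np.polyval(fe,yc),np.degrees(fl[0]-fe[0])))
        dk=lab(n,p,W,.11)
        X=np.vstack([L(mm,.11) for _,mm in dk]); c,s,a,b=rect(X/1000); print("  dark",np.round(s,1),b.round(1).tolist())
    print("t",robot.read_t())
E
python3 - <<'E'
from h import *
robot.servo_line(w(-91,8,.104),speed=.04); print(robot.read_position())
robot.servo_line(w(-130,8,.104)); robot.servo_line(w(-130,8,.25),speed=.3)
q=np.array(robot.read_qpos()); np.save("/tmp/q.npy",q); q[0]+=50; robot.movej(q)
measure("2")
E
```

```text
[ 0.56143782 -0.00175625  0.10417105]
scene edge at y0 -0.0 slope -0.11deg sd 0.4
  white n 268 line at y0 -8.8 slope -0.11 y -58.0 65.0
  line-edge -8.7  dslope -0.00
  dark [101.1 132. ] [[-77.0999984741211, 69.80000305175781], [-76.9000015258789, -62.29999923706055], [24.200000762939453, -62.20000076293945], [24.0, 69.9000015258789]]
top edge at y0 -1.5 slope 0.03deg sd 0.4
  white n 211 line at y0 -5.4 slope -0.41 y -57.0 65.0
  line-edge -3.9  dslope -0.44
  dark [101.3 128.3] [[-78.4000015258789, 72.0999984741211], [-78.4000015258789, -56.20000076293945], [22.899999618530273, -56.099998474121094], [22.899999618530273, 72.19999694824219]]
t 9.125
```

```bash
python3 - <<'E'
import cv2,numpy as np
a=cv2.imread("pics/top_2.png")[120:250,250:390]; b=cv2.imread("pics/scene_2.png")[210:340,280:420]
cv2.imwrite("pics/c2.png",np.hstack([cv2.resize(x,None,fx=2.8,fy=4,interpolation=0) for x in(a,b)]))
E
```

```text
(no output)
```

View pics/c2.png

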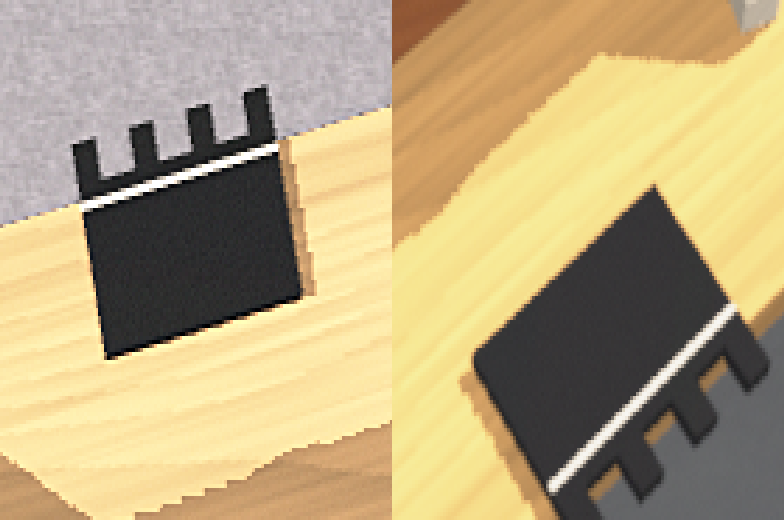

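Both cameras agree that the line is 5.5–6.5 mm short and square. I'll push 5 mm, then measure again with a sub-pixel profile across the line and the edge.

```bash
cat >> h.py <<'E'
def project(n,P):
    c,f,_=cam(n); V=np.array(c["view"]); q=P@V[:3,:3].T+V[:3,3]; return np.c_[f*q[:,0]/q[:,2]+c["cx"],f*q[:,1]/q[:,2]+c["cy"]]
def prof(img,n,ys,xs,z):
    P=np.array([[w(x,y,z) for x in xs] for y in ys]).reshape(-1,3); uv=project(n,P).astype(np.float32).reshape(len(ys),len(xs),2)
    return cv2.remap(img.astype(np.float32),uv[...,0],uv[...,1],cv2.INTER_LINEAR)
def fine(name,yc):
    for n in("scene","top"):
        p,d,W=grab(n,f"{n}_{name}"); xs=np.arange(-14,14,.25)
        ys=np.arange(yc-56,yc+57,4.); I=prof(p.mean(-1),n,ys,xs,.11); I=np.clip(I-90,0,None)
        pk=xs[I.argmax(1)]; wt=I*(abs(xs[None]-pk[:,None])<5); c=(wt*xs).sum(1)/wt.sum(1); fl=np.polyfit(ys,c,1)
        ye=np.r_[np.arange(yc-105,yc-72,3),np.arange(yc+80,yc+190,4)]; sat=p[...,0].astype(float)-p[...,2] if n=="top" else p.mean(-1)
        J=cv2.GaussianBlur(prof(sat,n,ye,xs,.1),(9,1),1.5); e=xs[abs(np.gradient(J,axis=1)).argmax(1)]
        k=abs(e-np.median(e))<2.5; fe=np.polyfit(ye[k],e[k],1)
        print(n,"line %.2f sd %.2f edge %.2f sd %.2f | diff %.2f dyaw %.2fdeg"%(np.polyval(fl,yc),np.std(c-np.polyval(fl,ys)),np.polyval(fe,yc),np.std(e[k]-np.polyval(fe,ye[k])),np.polyval(fl,yc)-np.polyval(fe,yc),np.degrees(fl[0]-fe[0])))
    print("t",robot.read_t())
def push(x,y=6):
    robot.movej(np.load("/tmp/q.npy")); robot.servo_line(w(-110,y,.25)); robot.servo_line(w(-110,y,.104)); robot.servo_line(w(x,y,.104),speed=.03); robot.dwell(.2)
    print(np.dot(robot.read_position()[:2]-E0,ex)*1000,robot.read_force())
    robot.servo_line(w(-130,y,.104)); robot.servo_line(w(-130,y,.25),speed=.3)
    q=np.array(robot.read_qpos()); q[0]+=50; robot.movej(q)
E
python3 - <<'E'
from h import *
fine("3",5); push(-86); fine("4",5)
E
```

```text
scene line -8.80 sd 0.08 edge -1.70 sd 0.11 | diff -7.10 dyaw -0.04deg
top line -6.47 sd 0.09 edge -0.62 sd 0.37 | diff -5.85 dyaw 0.00deg
t 9.225
-85.9614016489802 [-2.04927458 -1.37367777 -0.52447776]
scene line -5.46 sd 0.09 edge -1.71 sd 0.11 | diff -3.75 dyaw 0.00deg
top line -3.14 sd 0.09 edge -0.64 sd 0.36 | diff -2.51 dyaw 0.00deg
t 16.2083
```

```bash
python3 - <<'E'
from h import *
push(-82.9); fine("5",5)
a=cv2.imread("pics/top_5.png")[120:240,230:390]; b=cv2.imread("pics/scene_5.png")[220:340,260:420]
cv2.imwrite("pics/c5.png",np.hstack([cv2.resize(x,None,fx=2.5,fy=4,interpolation=0) for x in(a,b)]))
E
```

```text
-82.89882205167838 [-1.09530394 -0.28049761 -0.71661758]
scene line -2.38 sd 0.09 edge -1.83 sd 0.27 | diff -0.55 dyaw -0.04deg
top line -0.06 sd 0.06 edge -0.64 sd 0.37 | diff 0.58 dyaw 0.07deg
t 23.3083
```

View pics/c5.png

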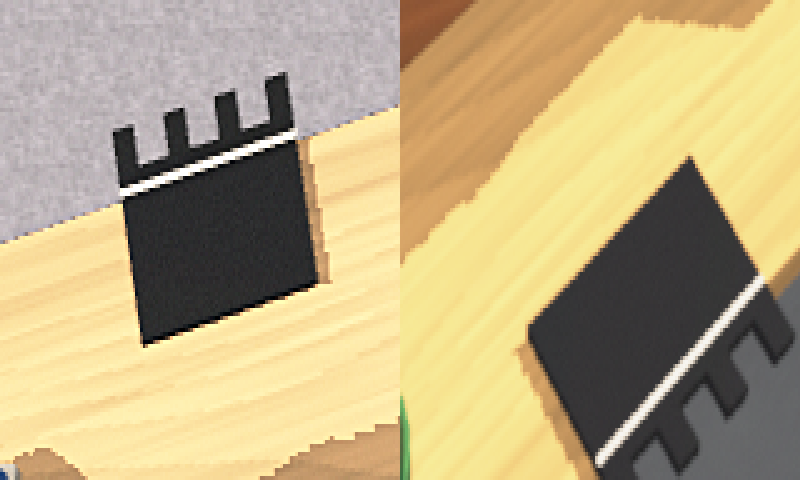

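View pics/top_5.png

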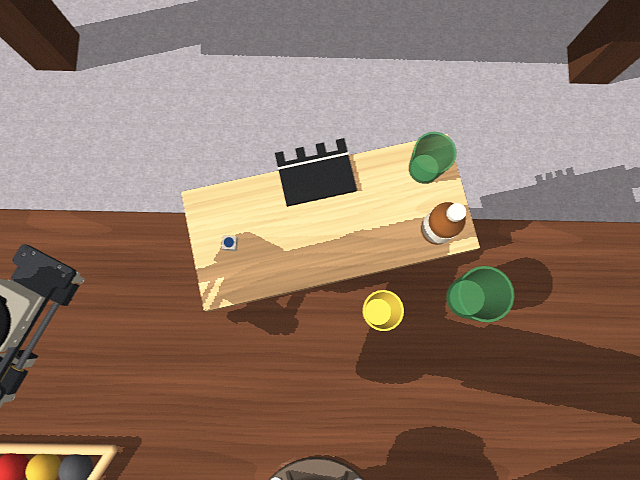

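The white line now lies along the edge: the two cameras read -0.55 and +0.58 mm, and the yaw is within 0.1°. In the top view the line runs from about (279,167) to (348,153). The chalk (229,242), bottle (445,222) and tumbler (432,157) are where they started, and the arm is clear.

```bash
python3 -c "
from rig import robot
print(robot.job_done())"
```

```text
the job is handed in; nothing more can be done
None
```

The cue rest now overhangs the guests' edge, with its white line along that edge to within about 0.6 mm and square to about 0.1°; the tumbler, bottle and chalk were not disturbed, and I handed the job in at about 23 s.

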